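# Line up the hand dies by size on the die board

### The job

Put the four loose steel cutting dies away on the die board, one upright on the middle of each black rubber rest, in order of size: the largest next to the dark steel end block, then smaller and smaller towards the other end. Set each one down before you let go, as a drop chips the cutting edge.

Things in the scene. Friction and masses are not known exactly. Their poses are not given: they have to be found in the camera images.
- die_36: Loose bare-steel hand die, the smallest of four: upright ring knife, outside diameter 36 mm, 30 mm high, open below, bridge bar across its top (bar top 34 mm up) carrying a central round vertical stem, 20 mm diameter, from 34 to 74 mm up: grip here. About 150 g (may differ by a quarter). Origin: centre of underside (cutting edge), on the stem's axis, z up. Starts upright on the table.
- die_48: Loose bare-steel hand die, the second smallest of four: upright ring knife, outside diameter 48 mm, 30 mm high, open below, bridge bar across its top (bar top 34 mm up) carrying a central round vertical stem, 20 mm diameter, from 34 to 74 mm up: grip here. About 200 g (may differ by a quarter). Origin: centre of underside (cutting edge), on the stem's axis, z up. Starts upright on the table.
- die_60: Loose bare-steel hand die, the second largest of four: upright ring knife, outside diameter 60 mm, 30 mm high, open below, bridge bar across its top (bar top 34 mm up) carrying a central round vertical stem, 20 mm diameter, from 34 to 74 mm up: grip here. About 260 g (may differ by a quarter). Origin: centre of underside (cutting edge), on the stem's axis, z up. Starts upright on the table.
- die_72: Loose bare-steel hand die, the largest of four: upright ring knife, outside diameter 72 mm, 30 mm high, open below, bridge bar across its top (bar top 34 mm up) carrying a central round vertical stem, 20 mm diameter, from 34 to 74 mm up: grip here. About 320 g (may differ by a quarter). Origin: centre of underside (cutting edge), on the stem's axis, z up. Starts upright on the table.
- rest_1: Black rubber rest number 1 of 4 along the board, counted from the robot's right (-y) end: fixed disc, 80 mm diameter, 3 mm thick. The four lie in a row about 95 mm apart on a low plywood board (90 x 490 x 15 mm) that lies roughly along y. Origin: centre of its underside, 15 mm above the table; its top is 18 mm above the table. z up, y along the board.
- rest_2: Black rubber rest number 2 of 4 along the board, counted from the robot's right (-y) end: fixed disc, 80 mm diameter, 3 mm thick. The four lie in a row about 95 mm apart on a low plywood board (90 x 490 x 15 mm) that lies roughly along y. Origin: centre of its underside, 15 mm above the table; its top is 18 mm above the table. z up, y along the board.
- rest_3: Black rubber rest number 3 of 4 along the board, counted from the robot's right (-y) end: fixed disc, 80 mm diameter, 3 mm thick. The four lie in a row about 95 mm apart on a low plywood board (90 x 490 x 15 mm) that lies roughly along y. Origin: centre of its underside, 15 mm above the table; its top is 18 mm above the table. z up, y along the board.
- rest_4: Black rubber rest number 4 of 4 along the board, counted from the robot's right (-y) end: fixed disc, 80 mm diameter, 3 mm thick. The four lie in a row about 95 mm apart on a low plywood board (90 x 490 x 15 mm) that lies roughly along y. Origin: centre of its underside, 15 mm above the table; its top is 18 mm above the table. z up, y along the board.
- end_block: Dark steel block fixed on one end of the board, either end: 80 mm across the board, 24 mm along it, 40 mm high (top 55 mm above the table), centre about 83 mm from the nearest rest's centre. The board's other end carries only a flat wooden strip, 6 mm thick. Origin: centre of its underside, 15 mm above the table; y along the board.
Things that resemble listed ones, but are neither listed nor needed, are in the scene too. What is shaped like the die_48 but orange or yellow is not meant.

How it is judged:
By the outcome, as a careful person would: the job done as asked, in the order asked, and still so for the second after the job is handed in, with the robot touching nothing.
It also fails if it takes over 104 s, if anything falls off the work surface, if the arm or the gripper's body presses on something with over 40 N, if the wrist force passes 120 N, or if a joint passes its speed limit or range.

### The arm

A 6-joint arm with a two-finger parallel gripper is mounted at the origin on the work surface. World frame = base frame: x ahead of the robot, y to its left, z up, the work surface at z = 0. Lengths are in m, angles in rad, forces in N, time in s.
With the tool pointing down it reaches from about 0.35 to 0.975 m from the base axis. Payload 4.9 kg.
Tool frame: the origin (TCP) lies on the front face of the gripper's body, between the roots of the fingers; the fingertips stand ctrl.tip_extent ahead of it and the grasp point (between the pads) lies 54 mm ahead of it (ctrl.tip_extent is the distance from the TCP to the fingertips, in m); z points along the fingers, y is the line along which they close (so a half turn about z gives the same grasp; the last joint's range is limited). The gripper opens to 85 mm and grips with 20 to 120 N. Pads are 22 mm wide; open, the fingers measure 114 mm over their backs; the gripper's body (76 mm by 85 mm) begins 54 mm behind the grasp point. The pads swing forward as they close: fully open they stand 13 mm farther back than shut.
Start: joints at [-0.119, 0.053, 1.613, -0, 1.476, -0.119], TCP at [0.625, 0, 0.304] pointing down, gripper open.
Joint ranges: [-3.01, 3.01], [-1.01, 2.22], [0.06, 2.58], [-1.02, 4.17], [0.09, 2.62], [-3.14, 3.14]. Speed limits (rad/s): [2.57, 2.57, 3.14, 3.14, 3.14, 3.14].

### API

Orientations are given as a rotation vector (axis times angle).
In Python, from station import ctrl gives the robot as it stands.
- The arm moves only by the tool apply_moves, never from a script. Its argument "rows" is one flat list of numbers, 6 for each row, row after row: the shift along the tool's x, y, z normalised to -1 to 1, where 1 is 0.6 m, then the turn, a rotation vector about the tool's x, y, z normalised to -1 to 1, where 1 is 90 degrees. A call has 1 to 20 rows; each row is the pose to reach, as a shift and turn from the pose commanded when the call began, along the tool's axes at that moment; what a row does not reach only later rows make up. A row lasts 1/10 s, in which the tool goes at most 50 mm and 8.59 degrees, less where a joint would pass 70% of its speed; a pose out of reach is approached as far as the arm can. A call with a number of a shift or a turn outside -1 to 1 is refused whole. A call with a gripper value outside its range is refused whole. "grip" is the opening, from 0 (shut) to 1 (fully open), set as the call begins (left out, the last holds). The fingers move at their own pace and stop on an object; "grip_force" is the grip in N (left out, the last holds). Time passes only in rows, so rows that repeat a pose let the fingers close. It gives the time, the measured TCP pose, the force, the opening and the grip force at its end, in the units of the state.
- ctrl.get_obs(): the state, without advancing time (a new reading comes with each control period).
- ctrl.get_image(name): name is "scene" or "side" or "wrist"; returns (picture, depth): 420x560x3 uint8, blue, green, red; 420x560 float32, m along the optical axis (not along the pixel's ray), 0 where there is no reading.
- ctrl.camera_model(name): a dict with "mtx" (3x3 intrinsics, pixels), "k1" (the pictures are not rectified: a ray, as slopes to the right and down, at radius r is drawn at 1 + k1 r^2 times it, then the intrinsics apply), "R" (3x3) and "t" (3): a world point X has camera coordinates R X + t; the wrist camera has in their place "tool_from_camera" (4x4, takes a point from camera to tool coordinates, whose origin is the TCP and whose axes are the flange's). Camera axes: x right, y down, z forward; pixel columns grow to the right and rows downward; lengths in m; the calibration is good to about 2 mm. A picture is of the moment at which its call begins: read the wrist's pose just before it. camera_model takes no time and is no camera call.
- ctrl.finish_job(): hands the job in; it is judged then, once.
The state is a dict: "t": time; "q": joint angles; "dq": joint speeds; "effort": joint torques, N m; "tool_pos": TCP position; "tool_rot": TCP orientation; "contact_force": force on the tool from outside, world axes, zero at the start; "wrist_torque": the same for the moment, N m; "opening": finger opening in m; "grip_force": force on a finger pad.
Only numpy, scipy, OpenCV 4.12 (cv2) and the standard library are available. Lean on these libraries where they do the work, as an engineer would, in place of code of your own. Each camera call takes 0.05 s, during which the arm holds its last target. There are 200 camera calls.

## Working session

There is one attempt and no reset: what is moved stays moved. The work goes in short steps, Python scripts to look and compute and a tool call to move; the robot and the scene stay as the last step left them, time stands still between calls to the robot, and variables do not carry over. Pictures are saved under pics/ and viewed, at most 14 in all, crops included, and the job is handed in when it is done.

Besides the shell and the picture viewer there is one more tool, called after ">>>" by a JSON object that holds its "method" and its "body". apply_moves: Moves the arm, as the interface text tells. Its arguments: {"type":"object","properties":{"rows":{"type":"array","items":{"type":"number"}},"grip":{"type":"number"},"grip_force":{"type":"number"}},"required":["rows"]}

```bash
mkdir -p pics; ls; cat > h.py <<'E'
import numpy as np, cv2
from station import ctrl
from scipy.spatial.transform import Rotation as Ro
def world(name,obs=None):
    """image, depth, per-pixel world points"""
    obs=ctrl.get_obs()
    im,d=ctrl.get_image(name); m=ctrl.camera_model(name)
    h,w=d.shape; u,v=np.meshgrid(np.arange(w,dtype=float),np.arange(h,dtype=float))
    K=np.array(m["mtx"]); k=m["k1"]
    n=cv2.undistortPoints(np.stack([u,v],-1).reshape(-1,1,2),K,np.array([k,0,0,0.])).reshape(h,w,2)
    P=np.dstack([n[...,0]*d,n[...,1]*d,d])
    if "R" in m: W=(P-np.array(m["t"]))@np.array(m["R"])
    else:
        T=np.array(m["tool_from_camera"]); P=P@T[:3,:3].T+T[:3,3]
        W=P@Ro.from_rotvec(obs["tool_rot"]).as_matrix().T+obs["tool_pos"]
    W[d==0]=np.nan
    return im,d,W
E
python3 - <<'E'
from h import *
print(ctrl.get_obs(), ctrl.tip_extent)
for n in ("scene","side","wrist"):
    im,d,W=world(n); cv2.imwrite(f"pics/{n}0.png",im); np.savez(f"{n}0.npz",im=im,d=d,W=W)
    print(n,ctrl.camera_model(n))
E
```

```text
pics
{'t': 0.0, 'q': array([-1.18992808e-01,  5.33499759e-02,  1.61428346e+00, -1.99186701e-05,
        1.47600491e+00, -1.18969873e-01]), 'dq': array([-0.00021665,  0.00075544,  0.00028083,  0.00181259, -0.00144578,
       -0.00073303]), 'effort': array([ 2.70554956e-04, -3.93670499e+01, -3.70175600e+01, -1.62778279e-04,
        6.93513779e-03, -6.06393527e-06]), 'tool_pos': array([6.24527159e-01, 5.73106697e-05, 3.02673431e-01]), 'tool_rot': array([-2.22033600e+00, -2.22028931e+00,  2.00987764e-03]), 'contact_force': array([-0.52455926,  0.07550004,  0.77132461]), 'wrist_torque': array([-0.03106758, -0.02373806, -0.03229664]), 'grip_force': 0.0, 'opening': 0.08530433495505135} 0.0726
scene {'mtx': array([[514.35929114,   0.        , 286.38994122],
       [  0.        , 514.35929114, 206.31324165],
       [  0.        ,   0.        ,   1.        ]]), 'k1': -0.06236689735119618, 'R': array([[-0.3732311 ,  0.92760851, -0.01552371],
       [ 0.77629607,  0.30309946, -0.55271614],
       [-0.50799897, -0.21834185, -0.83322499]]), 't': array([ 0.16462518, -0.33860737,  1.40702376])}
side
[... 254 characters left out ...]
0.36217653, -0.43453572, -0.82462529],
       [ 0.53897365,  0.62416394, -0.56562071]]), 't': array([-0.34572522,  0.23148858,  0.86294245])}
wrist {'mtx': array([[310.07391659,   0.        , 280.84808951],
       [  0.        , 310.07391659, 206.1250098 ],
       [  0.        ,   0.        ,   1.        ]]), 'k1': -0.07154318275800724, 'tool_from_camera': array([[-6.29837716e-04, -9.65393676e-01, -2.60796191e-01,
         6.61383080e-02],
       [ 9.99999587e-01, -7.79097391e-04,  4.68941817e-04,
         1.22586799e-03],
       [-6.55899096e-04, -2.60795787e-01,  9.65393768e-01,
        -7.01448995e-02],
       [ 0.00000000e+00,  0.00000000e+00,  0.00000000e+00,
         1.00000000e+00]])}
```

View pics/scene0.png

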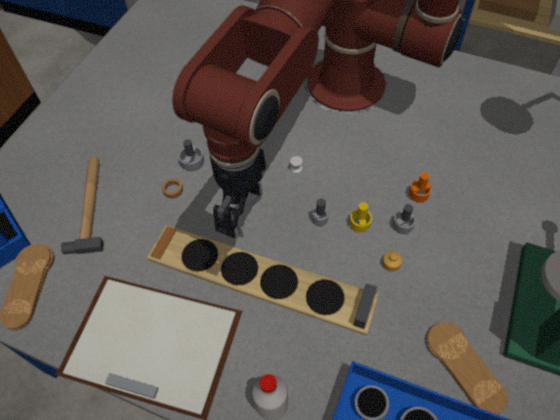

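View pics/side0.png

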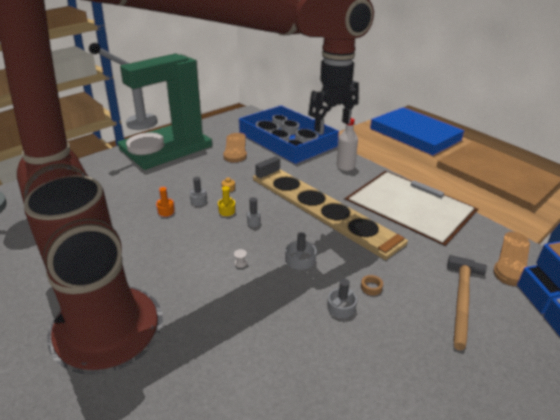

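View pics/wrist0.png

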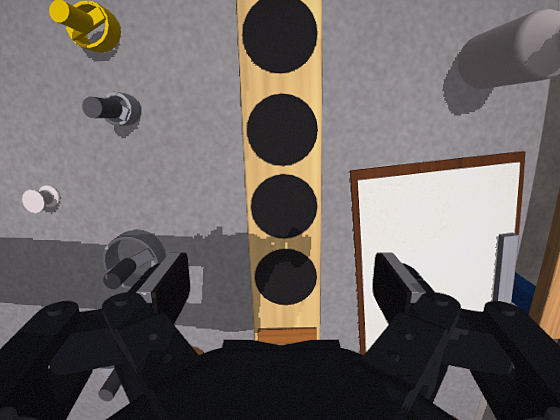

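Scene picture: the board runs from (165,245) to (370,305), with the end block at the right end (367,305), so rest_4 (325,297) is next to the block. The steel dies in the side picture are at (198,192), (254,214), (301,252) and (342,300). Things that could be confused with them are the orange die at (165,203), the yellow die at (227,203), the white peg at (240,258), the orange ring at (372,285), and a yellow knob at (228,185). I'll measure from the side and scene views.

```bash
cat > m.py <<'E'
from h import *
from scipy import ndimage, optimize
def circ(p):
    f=lambda c:np.hypot(p[:,0]-c[0],p[:,1]-c[1])-c[2]
    r=optimize.least_squares(f,[*np.median(p,0)[:2],.02],loss="soft_l1",f_scale=.001)
    return np.round(r.x,4),np.round(np.sqrt(np.mean(r.fun**2)),4)
def stems(W,im,lo=.045,hi=.085):
    sat=np.ptp(im.astype(int),axis=2)
    m=(W[...,2]>lo)&(W[...,2]<hi)&(sat<45)&(np.abs(W[...,1])<.45)&(W[...,0]>.25)&(W[...,0]<.8)
    l,n=ndimage.label(m)
    for i in range(1,n+1):
        q=l==i
        if q.sum()<40: continue
        P=W[q]; v,u=np.nonzero(q)
        top=P[P[:,2]>np.percentile(P[:,2],97)-.004]
        c=top[:,:2].mean(0)
        # ring: outer extent near it
        near=np.hypot(W[...,0]-c[0],W[...,1]-c[1])<.05
        rr=W[near&(W[...,2]>.006)&(W[...,2]<.029)]
        print("px",int(u.mean()),int(v.mean()),"n",q.sum(),"top",np.round([*c,np.percentile(P[:,2],97)],4),"topext",np.round(np.ptp(top,axis=0)[:2],3), "ring",circ(rr) if len(rr)>20 else None, len(rr))
E
python3 - <<'E'
from m import *
for n in ("scene","side","wrist"):
    z=np.load(n+"0.npz"); im,W=z["im"],z["W"]; print(n); stems(W,im)
    # rests: dark & z~.018
    g=im.max(2); m=(g<50)&(np.abs(W[...,2]-.018)<.007)&(W[...,0]>.3)
    m=ndimage.binary_opening(m,iterations=2)
    l,k=ndimage.label(m)
    for i in range(1,k+1):
        q=l==i
        if q.sum()>250:
            P=W[q]; v,u=np.nonzero(q); print(" dark",int(u.mean()),int(v.mean()),q.sum(),np.round(P.mean(0),4),"ext",np.round(np.ptp(P,axis=0),3))
E
```

```text
scene
px 187 145 n 111 top [ 0.401  -0.2667  0.0765] topext [0.022 0.019] ring (array([ 0.4019, -0.2657,  0.0278]), np.float64(0.0026)) 229
px 320 205 n 120 top [0.4458 0.0829 0.0766] topext [0.021 0.017] ring (array([0.4463, 0.0829, 0.0159]), np.float64(0.0017)) 105
px 407 211 n 120 top [0.3918 0.2598 0.0764] topext [0.02  0.017] ring (array([0.3931, 0.2604, 0.0211]), np.float64(0.0029)) 185
px 365 303 n 476 top [0.6236 0.2403 0.0582] topext [0.077 0.024] ring (array([0.626 , 0.2356, 0.0349]), np.float64(0.0092)) 827
 dark 199 254 853 [ 0.6302 -0.1237  0.0177] ext [0.076 0.074 0.011]
 dark 238 268 880 [ 0.6284 -0.032   0.0178] ext [0.074 0.075 0.012]
 dark 278 281 915 [0.626  0.0575 0.0178] ext [0.074 0.074 0.011]
 dark 324 296 967 [0.6234 0.1574 0.0177] ext [0.075 0.074 0.011]
side
px 267 162 n 191 top [0.6188 0.2385 0.059 ] topext [0.078 0.03 ] ring (array([0.6181, 0.2503, 0.041 ]), np.float64(0.0107)) 288
px 196 182 n 92 top [0.3891 0.2605 0.0758] topext [0.017 0.017] ring (array([0.389 , 0.2604, 0.0222]), np.float64(0.0024)) 133
px 252 203 n 108 top [0.4435 0.082  0.0764] topext
[... 395 characters left out ...]
0.067 0.069 0.006]
 dark 362 227 365 [ 0.6264 -0.1256  0.0192] ext [0.069 0.069 0.008]
wrist
px 98 107 n 633 top [0.4461 0.0833 0.0751] topext [0.022 0.02 ] ring (array([0.4478, 0.083 , 0.0158]), np.float64(0.0011)) 396
px 117 274 n 497 top [ 0.4397 -0.0989  0.0749] topext [0.02 0.02] ring (array([ 0.4407, -0.0981,  0.0337]), np.float64(0.0014)) 852
px 109 387 n 391 top [ 0.401  -0.2639  0.0746] topext [0.02  0.022] ring None 5
 dark 279 34 4420 [0.624  0.1575 0.0182] ext [0.077 0.072 0.006]
 dark 281 129 3885 [0.6265 0.0591 0.0181] ext [0.078 0.078 0.006]
 dark 283 205 3219 [ 0.6287 -0.0295  0.0182] ext [0.077 0.077 0.005]
 dark 285 276 2659 [ 0.6308 -0.1224  0.0179] ext [0.078 0.078 0.005]
```

The measurements agree with the text: stem tops at 75 mm, ring radii 34, 28, 21 and 16 mm, and rests at 18 mm.

- die_72 is at (.4395,-.0995), side pixel (301,252).
- die_60 is at (.40,-.266), side pixel (342,300).
- die_48 is at (.391,.2605), side pixel (198,192).
- die_36 is at (.4455,.083), side pixel (254,214).

Next is a closer wrist look at rest_4 and the small dies.

>>> {"method": "apply_moves", "body": {"rows": [0.167,-0.158,0,0,0,0,0.167,-0.158,0,0,0,0,0.167,-0.158,0,0,0,0,0.167,-0.158,0,0,0,0,0.167,-0.158,0,0,0,0,0.167,-0.158,0,0,0,0,0.167,-0.158,0,0,0,0,0.167,-0.158,0,0,0,0], "grip": 0.6}}

```text
t: 0.95
tool_pos: [0.5307, 0.0995, 0.3038]
tool_rot: [-2.223, -2.22, 0.001]
contact_force: [0.1, -0.6, 1.2]
opening: 0.0511
grip_force: 0.0
```

```bash
cat > look.py <<'E'
from m import *
import sys
o=ctrl.get_obs(); print(o["t"],o["tool_pos"],o["tool_rot"],o["opening"],o["contact_force"])
im,d,W=world("wrist"); cv2.imwrite(f"pics/{sys.argv[1]}.png",im); stems(W,im,hi=.1)
g=im.max(2); m=(g<50)&(np.abs(W[...,2]-.018)<.005)&(W[...,0]>.3)
l,k=ndimage.label(ndimage.binary_opening(m,iterations=2))
for i in range(1,k+1):
    q=l==i
    if q.sum()>800:
        v,u=np.nonzero(q); c=cv2.convexHull(np.stack([u,v],1).astype(np.int32))[:,0]
        print(" rest",int(u.mean()),int(v.mean()),np.round(np.nanmean(W[q],0),4),circ(W[c[:,1],c[:,0]]),"ext",np.round(np.ptp(W[q],axis=0),3))
E
python3 look.py w1
```

```text
0.95 [0.53072936 0.09946655 0.30375544] [-2.22275485e+00 -2.21988279e+00  5.15168281e-04] 0.051149095266480156 [ 0.11387681 -0.62413151  1.22943674]
px 130 20 n 732 top [0.3919 0.2616 0.0753] topext [0.021 0.021] ring (array([0.3935, 0.2604, 0.0215]), np.float64(0.0011)) 641
px 372 44 n 2313 top [0.6209 0.2401 0.0566] topext [0.08  0.026] ring (array([0.6212, 0.2485, 0.0431]), np.float64(0.0095)) 2750
px 198 204 n 476 top [0.4458 0.0833 0.0753] topext [0.02  0.021] ring (array([0.4464, 0.0838, 0.0168]), np.float64(0.0014)) 178
 rest 361 128 [0.6231 0.1592 0.0182] (array([0.6233, 0.1585, 0.0388]), np.float64(0.0003)) ext [0.078 0.076 0.005]
 rest 358 213 [0.6258 0.0595 0.0182] (array([0.6261, 0.0586, 0.0388]), np.float64(0.0003)) ext [0.078 0.078 0.006]
```

>>> {"method": "apply_moves", "body": {"rows": [-0.3325,-0.151,0.083,0,0,0,-0.3325,-0.151,0.083,0,0,0,-0.3325,-0.151,0.083,0,0,0,-0.3325,-0.151,0.083,0,0,0,-0.3325,-0.151,0.083,0,0,0,-0.3325,-0.151,0.083,0,0,0,-0.3325,-0.151,0.083,0,0,0,-0.3325,-0.151,0.083,0,0,0,-0.3325,-0.151,0.083,0,0,0]}}

```text
t: 1.9
tool_pos: [0.4402, -0.0985, 0.2546]
tool_rot: [2.219, 2.223, 0.001]
contact_force: [1.1, 0.2, -0.3]
opening: 0.0512
grip_force: 0.0
```

```bash
python3 look.py w2
```

```text
1.9 [ 0.44022292 -0.09853066  0.25456649] [2.21918290e+00 2.22296160e+00 7.12738209e-04] 0.051175225026646134 [ 1.07679197  0.23063789 -0.26708045]
px 277 202 n 577 top [ 0.4387 -0.0997  0.0753] topext [0.019 0.02 ] ring (array([ 0.4386, -0.0981,  0.0334]), np.float64(0.0028)) 674
 rest 476 32 [0.6253 0.0536 0.0183] (array([0.6261, 0.0578, 0.0392]), np.float64(0.0004)) ext [0.079 0.066 0.006]
 rest 468 122 [ 0.6272 -0.0303  0.0182] (array([ 0.628, -0.031,  0.039]), np.float64(0.0005)) ext [0.08  0.078 0.006]
 rest 458 212 [ 0.6295 -0.1226  0.0182] (array([ 0.6302, -0.1235,  0.0389]), np.float64(0.0004)) ext [0.079 0.077 0.005]
```

View pics/w2.png

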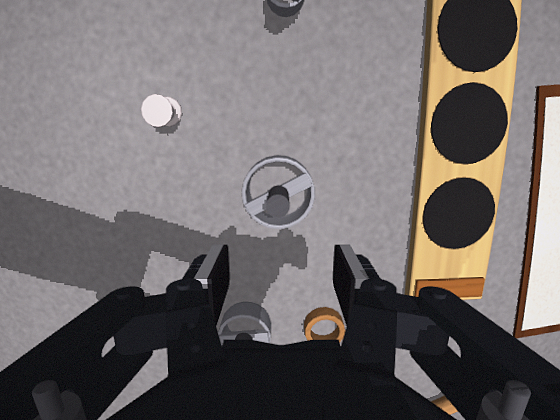

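The picture shows the largest steel ring (radius 34 mm) at (279,195), with its stem between the fingers. The orange ring at (325,325) is a decoy. I'll descend and grip.

>>> {"method": "apply_moves", "body": {"rows": [-0.0015,-0.0015,0.07,0,0,0,-0.0015,-0.0015,0.14,0,0,0,-0.0015,-0.0015,0.19,0,0,0,-0.0015,-0.0015,0.22,0,0,0,-0.0015,-0.0015,0.237,0,0,0,-0.0015,-0.0015,0.237,0,0,0,-0.0015,-0.0015,0.237,0,0,0]}}

```text
t: 2.65
tool_pos: [0.4395, -0.1002, 0.1129]
tool_rot: [2.22, 2.221, 0.001]
contact_force: [-0.3, 0.4, 0.3]
opening: 0.0512
grip_force: 0.0
```

>>> {"method": "apply_moves", "body": {"rows": [0,0,0,0,0,0,0,0,0,0,0,0,0,0,0,0,0,0,0,0,0,0,0,0,0,0,0,0,0,0,0,0,0,0,0,0,0,0,0,0,0,0,0,0,0,0,0,0], "grip": 0, "grip_force": 60}}

```text
t: 3.45
tool_pos: [0.4395, -0.1005, 0.1134]
tool_rot: [2.22, 2.22, 0.001]
contact_force: [-1.3, 0.6, 7.1]
opening: 0.0183
grip_force: 59.0
```

>>> {"method": "apply_moves", "body": {"rows": [0,0,-0.01,0,0,0,0,0,-0.03,0,0,0,0,0,-0.08,0,0,0,0,0,-0.14,0,0,0,0,0,-0.19,0,0,0,0,0,-0.215,0,0,0,0,0,-0.215,0,0,0,0,0,-0.215,0,0,0]}}

```text
t: 4.25
tool_pos: [0.4381, -0.1, 0.2396]
tool_rot: [-2.22, -2.22, 0.001]
contact_force: [-1.2, 0.2, -3.8]
opening: 0.0184
grip_force: 59.1
```

```bash
cat > held.py <<'E'
from m import *
import sys
o=ctrl.get_obs(); print(o["t"],np.round(o["tool_pos"],4),np.round(o["tool_rot"],4),o["opening"],np.round(o["contact_force"],2),np.round(o["wrist_torque"],3))
tp=o["tool_pos"]
for n in ("scene","side"):
    im,d,W=world(n); cv2.imwrite(f"pics/{sys.argv[1]}_{n}.png",im)
    near=np.hypot(W[...,0]-tp[0],W[...,1]-tp[1])<.06
    z=W[...,2]-(tp[2]-.1125)
    rr=W[near&(z>-.01)&(z<.03)]
    if len(rr)<20: print(n,len(rr)); continue
    # per-height slices show tilt
    for lo in (-.008,.002,.012,.02):
        s=W[near&(z>lo)&(z<lo+.01)]
        if len(s)>15: print(n,lo,len(s),circ(s))
    print(n,"bottom z",np.round(np.percentile(rr[:,2],[1,5]),4))
E
python3 held.py h1
```

```text
4.25 [ 0.4381 -0.1     0.2396] [-2.2202e+00 -2.2202e+00  1.1000e-03] 0.01844347203550333 [-1.16  0.16 -3.85] [-0.005 -0.028 -0.016]
scene -0.008 22 (array([ 0.4395, -0.0991,  0.0323]), np.float64(0.0008))
scene 0.002 138 (array([ 0.4405, -0.0988,  0.0333]), np.float64(0.0013))
scene 0.012 139 (array([ 0.4408, -0.0991,  0.0336]), np.float64(0.0012))
scene 0.02 194 (array([ 0.44  , -0.0992,  0.0337]), np.float64(0.003))
scene bottom z [0.1269 0.1292]
side -0.008 29 (array([ 0.4367, -0.1003,  0.0328]), np.float64(0.0009))
side 0.002 184 (array([ 0.4365, -0.1004,  0.0338]), np.float64(0.0012))
side 0.012 200 (array([ 0.4363, -0.1006,  0.0337]), np.float64(0.0012))
side 0.02 237 (array([ 0.4366, -0.1005,  0.0336]), np.float64(0.0042))
side bottom z [0.1274 0.1292]
```

>>> {"method": "apply_moves", "body": {"rows": [0.03,0.022,0,0,0,0,0.08,0.057,0,0,0,0,0.14,0.1,0,0,0,0,0.2,0.143,0,0,0,0,0.26,0.186,0,0,0,0,0.32,0.229,0,0,0,0,0.37,0.264,0,0,0,0,0.41,0.293,0,0,0,0,0.4313,0.308,0,0,0,0,0.4313,0.308,0,0,0,0,0.4313,0.308,0,0,0,0,0.4313,0.308,0,0,0,0,0.4313,0.308,0,0,0,0]}}

```text
t: 5.65
tool_pos: [0.623, 0.1575, 0.2408]
tool_rot: [-2.223, -2.22, 0.001]
contact_force: [0.3, 0.6, -3.6]
opening: 0.0186
grip_force: 59.3
```

```bash
python3 held.py h2
```

```text
5.65 [0.623  0.1575 0.2408] [-2.2227e+00 -2.2200e+00  8.0000e-04] 0.0185666210065766 [ 0.33  0.61 -3.63] [-0.018 -0.015  0.024]
scene -0.008 18 (array([0.6249, 0.1563, 0.0333]), np.float64(0.0007))
scene 0.002 107 (array([0.6259, 0.1579, 0.0336]), np.float64(0.0008))
scene 0.012 133 (array([0.6259, 0.1583, 0.0337]), np.float64(0.0008))
scene 0.02 269 (array([0.625 , 0.1581, 0.0338]), np.float64(0.0022))
scene bottom z [0.128  0.1317]
side 0.002 98 (array([0.6219, 0.1569, 0.0334]), np.float64(0.0016))
side 0.012 123 (array([0.6221, 0.1559, 0.0337]), np.float64(0.0018))
side 0.02 152 (array([0.6215, 0.1557, 0.0336]), np.float64(0.0052))
side bottom z [0.1293 0.1317]
```

>>> {"method": "apply_moves", "body": {"rows": [0.002,0,0.03,0,0,0,0.002,0,0.08,0,0,0,0.002,0,0.13,0,0,0,0.002,0,0.16,0,0,0,0.002,0,0.17,0,0,0,0.002,0,0.175,0,0,0,0.002,0,0.178,0,0,0,0.002,0,0.18,0,0,0,0.002,0,0.18,0,0,0,0.002,0,0.18,0,0,0]}}

```text
t: 6.75
tool_pos: [0.624, 0.1599, 0.1339]
tool_rot: [2.221, 2.221, 0.002]
contact_force: [0.3, -0.4, -3.6]
opening: 0.0184
grip_force: 59.5
```

Not yet in contact, so I'll lower it slowly, 1 mm per row, with a slight -y correction.

>>> {"method": "apply_moves", "body": {"rows": [-0.0015,-0.001,0.0015,0,0,0,-0.0015,-0.001,0.003,0,0,0,-0.0015,-0.001,0.004,0,0,0,-0.0015,-0.001,0.004,0,0,0]}}

```text
t: 7.15
tool_pos: [0.6231, 0.1589, 0.1314]
tool_rot: [2.221, 2.221, 0.0]
contact_force: [-3.3, -0.2, 2.3]
opening: 0.0185
grip_force: 60.3
```

>>> {"method": "apply_moves", "body": {"rows": [0,0,0,0,0,0,0,0,0,0,0,0,0,0,0,0,0,0,0,0,0,0,0,0,0,0,0,0,0,0,0,0,0,0,0,0], "grip": 0.6}}

```text
t: 7.75
tool_pos: [0.6229, 0.1589, 0.1305]
tool_rot: [2.221, 2.221, 0.0]
contact_force: [0.3, -1.0, 0.5]
opening: 0.0513
grip_force: 0.0
```

>>> {"method": "apply_moves", "body": {"rows": [0,0,-0.03,0,0,0,0,0,-0.1,0,0,0,0,0,-0.18,0,0,0,0,0,-0.2,0,0,0,0,0,-0.2,0,0,0,0,0,-0.2,0,0,0]}}

```text
t: 8.35
tool_pos: [0.6225, 0.1588, 0.2503]
tool_rot: [-2.221, -2.221, 0.001]
contact_force: [-0.1, -0.1, -0.6]
opening: 0.0514
grip_force: 0.0
```

```bash
python3 look.py w3
```

```text
8.35 [0.62254211 0.15883565 0.25025884] [-2.22123835e+00 -2.22129521e+00  5.64207673e-04] 0.05142313883767486 [-0.13000834 -0.12292718 -0.55271497]
px 13 84 n 663 top [0.3996 0.2605 0.0742] topext [0.008 0.017] ring (array([0.3939, 0.2615, 0.0216]), np.float64(0.0018)) 1135
px 278 103 n 2863 top [0.622  0.2406 0.0565] topext [0.08  0.025] ring (array([0.622 , 0.2365, 0.0339]), np.float64(0.0096)) 3229
px 282 198 n 2523 top [0.6242 0.1598 0.0928] topext [0.019 0.02 ] ring (array([0.6268, 0.1634, 0.0357]), np.float64(0.0121)) 4214
px 94 278 n 744 top [0.4463 0.0843 0.0748] topext [0.02 0.02] ring (array([0.4466, 0.0841, 0.0162]), np.float64(0.0021)) 484
 rest 274 178 [0.6175 0.1715 0.0181] (array([0.623 , 0.1607, 0.028 ]), np.float64(0.0062)) ext [0.054 0.037 0.004]
 rest 283 279 [0.6263 0.0602 0.0179] (array([0.6264, 0.0589, 0.0387]), np.float64(0.0004)) ext [0.077 0.078 0.005]
 rest 284 332 [ 0.6276 -0.008   0.0179] (array([ 0.6276, -0.0172,  0.0286]), np.float64(0.0078)) ext [0.071 0.034 0.004]
```

die_72 is standing at (.624,.160) with its top at 93 mm, as it should. Next is die_60.

>>> {"method": "apply_moves", "body": {"rows": [-0.707,-0.371,0,0,0,0,-0.707,-0.371,0,0,0,0,-0.707,-0.371,0,0,0,0,-0.707,-0.371,0,0,0,0,-0.707,-0.371,0,0,0,0,-0.707,-0.371,0,0,0,0,-0.707,-0.371,0,0,0,0,-0.707,-0.371,0,0,0,0,-0.707,-0.371,0,0,0,0,-0.707,-0.371,0,0,0,0,-0.707,-0.371,0,0,0,0,-0.707,-0.371,0,0,0,0,-0.707,-0.371,0,0,0,0,-0.707,-0.371,0,0,0,0]}}

```text
t: 9.8
tool_pos: [0.4006, -0.2642, 0.2498]
tool_rot: [-2.218, -2.223, -0.0]
contact_force: [-0.1, 0.7, -0.1]
opening: 0.0513
grip_force: 0.0
```

```bash
python3 look.py w4
```

```text
9.8 [ 0.40063334 -0.26417022  0.24978808] [-2.21834088e+00 -2.22261905e+00 -2.33918791e-04] 0.05126319597553074 [-0.13388021  0.73117695 -0.13881084]
px 278 204 n 604 top [ 0.3999 -0.2655  0.0754] topext [0.019 0.02 ] ring (array([ 0.4   , -0.2636,  0.0276]), np.float64(0.0024)) 439
 rest 521 47 [ 0.6292 -0.1239  0.0183] (array([ 0.6304, -0.1243,  0.0391]), np.float64(0.0004)) ext [0.079 0.079 0.006]
```

View pics/w4.png

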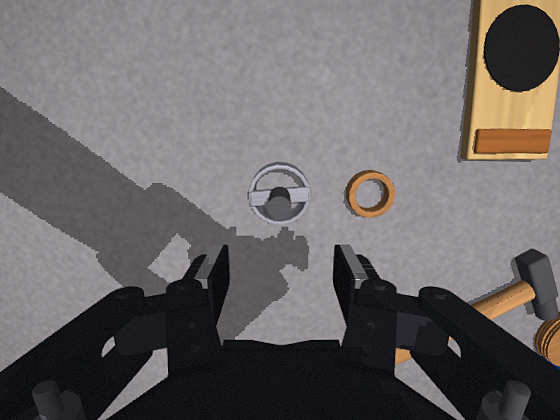

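The picture shows the steel die at (279,193), with a 28 mm ring radius, so it is die_60. The low orange ring at (370,193) is clear of the fingers. I'll descend and grip.

>>> {"method": "apply_moves", "body": {"rows": [-0.002,-0.001,0.07,0,0,0,-0.002,-0.001,0.14,0,0,0,-0.002,-0.001,0.19,0,0,0,-0.002,-0.001,0.215,0,0,0,-0.002,-0.001,0.228,0,0,0,-0.002,-0.001,0.228,0,0,0,-0.002,-0.001,0.228,0,0,0]}}

```text
t: 10.55
tool_pos: [0.4004, -0.2667, 0.1148]
tool_rot: [2.219, 2.221, 0.0]
contact_force: [0.6, 0.8, -0.0]
opening: 0.0511
grip_force: 0.0
```

>>> {"method": "apply_moves", "body": {"rows": [0,0,0,0,0,0,0,0,0,0,0,0,0,0,0,0,0,0,0,0,0,0,0,0,0,0,0,0,0,0,0,0,0,0,0,0,0,0,0,0,0,0,0,0,0,0,0,0], "grip": 0}}

```text
t: 11.35
tool_pos: [0.4002, -0.267, 0.1149]
tool_rot: [2.22, 2.22, 0.0]
contact_force: [-0.7, 0.8, 6.3]
opening: 0.0185
grip_force: 58.4
```

>>> {"method": "apply_moves", "body": {"rows": [0,0,-0.01,0,0,0,0,0,-0.03,0,0,0,0,0,-0.08,0,0,0,0,0,-0.14,0,0,0,0,0,-0.19,0,0,0,0,0,-0.215,0,0,0,0,0,-0.215,0,0,0,0,0,-0.215,0,0,0]}}

```text
t: 12.15
tool_pos: [0.3992, -0.2661, 0.2414]
tool_rot: [-2.22, -2.22, 0.0]
contact_force: [0.2, 2.2, -2.7]
opening: 0.0183
grip_force: 59.0
```

```bash
python3 held.py h3
```

```text
12.15 [ 0.3992 -0.2661  0.2414] [-2.2201e+00 -2.2201e+00  1.0000e-04] 0.018277031485564553 [ 0.2   2.18 -2.75] [-0.024  0.045 -0.025]
scene -0.008 31 (array([ 0.401 , -0.2659,  0.0271]), np.float64(0.0011))
scene 0.002 110 (array([ 0.4011, -0.2651,  0.0279]), np.float64(0.0012))
scene 0.012 110 (array([ 0.4016, -0.2648,  0.0277]), np.float64(0.0012))
scene 0.02 167 (array([ 0.4009, -0.2653,  0.0274]), np.float64(0.0055))
scene bottom z [0.1269 0.13  ]
side -0.008 55 (array([ 0.3971, -0.2654,  0.0266]), np.float64(0.0009))
side 0.002 167 (array([ 0.3969, -0.2657,  0.0273]), np.float64(0.001))
side 0.012 181 (array([ 0.3968, -0.2657,  0.0273]), np.float64(0.001))
side 0.02 242 (array([ 0.397 , -0.2653,  0.0269]), np.float64(0.0048))
side bottom z [0.1269 0.1292]
```

>>> {"method": "apply_moves", "body": {"rows": [0.04,0.028,0,0,0,0,0.1,0.07,0,0,0,0,0.17,0.119,0,0,0,0,0.24,0.167,0,0,0,0,0.31,0.216,0,0,0,0,0.38,0.265,0,0,0,0,0.45,0.314,0,0,0,0,0.5,0.349,0,0,0,0,0.53,0.37,0,0,0,0,0.542,0.378,0,0,0,0,0.542,0.378,0,0,0,0,0.542,0.378,0,0,0,0,0.542,0.378,0,0,0,0,0.542,0.378,0,0,0,0]}}

```text
t: 13.65
tool_pos: [0.6261, 0.0576, 0.2427]
tool_rot: [2.223, 2.22, -0.0]
contact_force: [-0.2, 0.3, -2.7]
opening: 0.0186
grip_force: 59.2
```

```bash
python3 held.py h4
```

```text
13.65 [0.6261 0.0576 0.2427] [ 2.2231e+00  2.2197e+00 -3.0000e-04] 0.01859317419315773 [-0.23  0.34 -2.73] [ 0.006 -0.016 -0.008]
scene -0.008 19 (array([0.6281, 0.0592, 0.0265]), np.float64(0.0005))
scene 0.002 99 (array([0.6286, 0.0592, 0.0278]), np.float64(0.0008))
scene 0.012 95 (array([0.6287, 0.0591, 0.0277]), np.float64(0.0009))
scene 0.02 196 (array([0.6275, 0.0589, 0.0276]), np.float64(0.0035))
scene bottom z [0.1286 0.1325]
side 0.002 91 (array([0.6253, 0.0577, 0.0277]), np.float64(0.0019))
side 0.012 104 (array([0.6248, 0.0575, 0.0277]), np.float64(0.0017))
side 0.02 131 (array([0.6246, 0.0575, 0.0272]), np.float64(0.006))
side bottom z [0.1306 0.1333]
```

>>> {"method": "apply_moves", "body": {"rows": [0.001,0,0.03,0,0,0,0.001,0,0.08,0,0,0,0.001,0,0.13,0,0,0,0.001,0,0.16,0,0,0,0.001,0,0.17,0,0,0,0.001,0,0.176,0,0,0,0.001,0,0.18,0,0,0,0.001,0,0.181,0,0,0,0.001,0,0.182,0,0,0,0.001,0,0.183,0,0,0,0.001,0,0.183,0,0,0]}}

```text
t: 14.85
tool_pos: [0.6267, 0.0593, 0.1334]
tool_rot: [2.221, 2.221, 0.001]
contact_force: [-1.2, -0.1, -2.2]
opening: 0.0183
grip_force: 59.3
```

>>> {"method": "apply_moves", "body": {"rows": [0,0,0.001,0,0,0,0,0,0.002,0,0,0,0,0,0.002,0,0,0,0,0,0.002,0,0,0]}}

```text
t: 15.25
tool_pos: [0.6268, 0.0593, 0.133]
tool_rot: [2.221, 2.221, 0.0]
contact_force: [-4.1, 0.2, 5.6]
opening: 0.0184
grip_force: 60.1
```

The contact force went from -2.2 to +5.6 N, so the die is down. I'll release and go to die_48.

>>> {"method": "apply_moves", "body": {"rows": [0,0,0,0,0,0,0,0,0,0,0,0,0,0,0,0,0,0,0,0,0,0,0,0,0,0,0,0,0,0,0,0,0,0,0,0], "grip": 0.6}}

```text
t: 15.85
tool_pos: [0.6265, 0.0593, 0.1316]
tool_rot: [-2.221, -2.221, 0.0]
contact_force: [0.0, -0.5, 0.1]
opening: 0.0513
grip_force: 0.0
```

>>> {"method": "apply_moves", "body": {"rows": [0,0,-0.03,0,0,0,0,0,-0.1,0,0,0,0,0,-0.18,0,0,0,0,0,-0.2,0,0,0,0,0,-0.2,0,0,0,0,0,-0.2,0,0,0]}}

```text
t: 16.45
tool_pos: [0.6261, 0.0593, 0.2515]
tool_rot: [-2.221, -2.221, 0.0]
contact_force: [-0.3, 0.0, -2.2]
opening: 0.0513
grip_force: 0.0
```

```bash
python3 look.py w5
```

```text
16.45 [0.62614724 0.05928374 0.25150336] [-2.22129052e+00 -2.22120783e+00  4.05940876e-04] 0.051255898914359506 [-0.33544071  0.04325404 -2.16803217]
px 277 78 n 2977 top [0.6246 0.1596 0.0931] topext [0.019 0.019] ring (array([0.6234, 0.1627, 0.04  ]), np.float64(0.0116)) 5477
px 73 174 n 853 top [0.4463 0.0837 0.0752] topext [0.021 0.02 ] ring (array([0.4476, 0.084 , 0.0157]), np.float64(0.0013)) 521
px 281 198 n 2165 top [0.6277 0.0611 0.0929] topext [0.019 0.02 ] ring (array([0.6274, 0.0565, 0.0402]), np.float64(0.0107)) 4751
 rest 285 99 [0.6322 0.1462 0.0182] (array([0.6252, 0.1578, 0.0284]), np.float64(0.0055)) ext [0.053 0.039 0.005]
 rest 271 173 [0.6182 0.0765 0.0182] (array([0.6262, 0.0589, 0.0386]), np.float64(0.0005)) ext [0.077 0.066 0.004]
 rest 282 270 [ 0.6287 -0.0292  0.018 ] (array([ 0.6286, -0.0304,  0.0389]), np.float64(0.0003)) ext [0.078 0.078 0.005]
 rest 283 330 [ 0.6302 -0.105   0.018 ] (array([ 0.6299, -0.1158,  0.0335]), np.float64(0.0088)) ext [0.076 0.04  0.004]
```

>>> {"method": "apply_moves", "body": {"rows": [0.336,-0.389,0,0,0,0,0.336,-0.389,0,0,0,0,0.336,-0.389,0,0,0,0,0.336,-0.389,0,0,0,0,0.336,-0.389,0,0,0,0,0.336,-0.389,0,0,0,0,0.336,-0.389,0,0,0,0,0.336,-0.389,0,0,0,0,0.336,-0.389,0,0,0,0,0.336,-0.389,0,0,0,0,0.336,-0.389,0,0,0,0]}}

```text
t: 17.6
tool_pos: [0.394, 0.2601, 0.2514]
tool_rot: [-2.224, -2.219, 0.001]
contact_force: [-1.0, 0.1, -0.7]
opening: 0.051
grip_force: 0.0
```

```bash
python3 look.py w6
```

```text
17.6 [0.39397418 0.2600584  0.25142187] [-2.22364772e+00 -2.21912677e+00  1.04248003e-03] 0.051002119004778364 [-0.96578948  0.08263502 -0.68578758]
px 276 200 n 584 top [0.3911 0.2617 0.0753] topext [0.019 0.02 ] ring (array([0.3911, 0.2639, 0.0213]), np.float64(0.0019)) 239
px 515 217 n 2093 top [0.6195 0.2413 0.0564] topext [0.081 0.024] ring (array([0.6157, 0.231 , 0.0346]), np.float64(0.0072)) 2626
px 508 295 n 2349 top [0.6229 0.1608 0.0927] topext [0.02 0.02] ring (array([0.6172, 0.1722, 0.0313]), np.float64(0.0078)) 2710
```

View pics/w6.png

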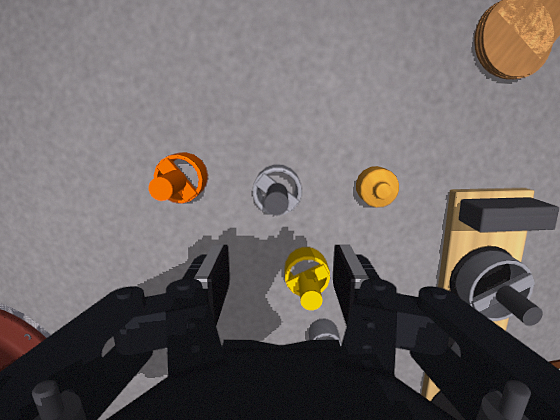

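The steel die_48 is at (277,190). The orange die at (180,180), the yellow die at (307,275) and the yellow knob at (377,187) are all clear of the fingers at this opening.

>>> {"method": "apply_moves", "body": {"rows": [0.002,-0.0035,0.07,0,0,0,0.002,-0.0035,0.14,0,0,0,0.002,-0.0035,0.19,0,0,0,0.002,-0.0035,0.215,0,0,0,0.002,-0.0035,0.229,0,0,0,0.002,-0.0035,0.229,0,0,0,0.002,-0.0035,0.229,0,0,0]}}

```text
t: 18.35
tool_pos: [0.3919, 0.2622, 0.1153]
tool_rot: [2.222, 2.221, 0.002]
contact_force: [-0.1, 0.2, -0.5]
opening: 0.0512
grip_force: 0.0
```

>>> {"method": "apply_moves", "body": {"rows": [0,0,0,0,0,0,0,0,0,0,0,0,0,0,0,0,0,0,0,0,0,0,0,0,0,0,0,0,0,0,0,0,0,0,0,0,0,0,0,0,0,0,0,0,0,0,0,0], "grip": 0}}

```text
t: 19.15
tool_pos: [0.3916, 0.2624, 0.1154]
tool_rot: [2.221, 2.221, 0.003]
contact_force: [-1.5, -0.6, 5.5]
opening: 0.0186
grip_force: 58.6
```

>>> {"method": "apply_moves", "body": {"rows": [0,0,-0.01,0,0,0,0,0,-0.03,0,0,0,0,0,-0.08,0,0,0,0,0,-0.14,0,0,0,0,0,-0.19,0,0,0,0,0,-0.225,0,0,0,0,0,-0.225,0,0,0,0,0,-0.225,0,0,0]}}

```text
t: 19.95
tool_pos: [0.3907, 0.262, 0.249]
tool_rot: [-2.221, -2.221, 0.0]
contact_force: [-0.2, -0.2, -2.2]
opening: 0.0187
grip_force: 58.9
```

```bash
python3 held.py h5
```

```text
19.95 [0.3907 0.262  0.249 ] [-2.2215e+00 -2.2214e+00  1.0000e-04] 0.018720589713559273 [-0.24 -0.25 -2.18] [-0.026  0.033 -0.016]
scene -0.008 25 (array([0.3929, 0.2593, 0.0211]), np.float64(0.001))
scene 0.002 81 (array([0.3934, 0.2594, 0.0217]), np.float64(0.001))
scene 0.012 93 (array([0.3939, 0.2592, 0.0215]), np.float64(0.001))
scene 0.02 155 (array([0.3927, 0.259 , 0.0216]), np.float64(0.0033))
scene bottom z [0.134  0.1373]
side -0.008 24 (array([0.3878, 0.2593, 0.0209]), np.float64(0.0019))
side 0.002 71 (array([0.3888, 0.2587, 0.0216]), np.float64(0.0015))
side 0.012 66 (array([0.3889, 0.2593, 0.022 ]), np.float64(0.0016))
side 0.02 97 (array([0.3836, 0.2509, 0.0143]), np.float64(0.0056))
side bottom z [0.1338 0.1354]
```

>>> {"method": "apply_moves", "body": {"rows": [-0.04,0.033,0,0,0,0,-0.1,0.082,0,0,0,0,-0.16,0.131,0,0,0,0,-0.22,0.181,0,0,0,0,-0.28,0.23,0,0,0,0,-0.34,0.279,0,0,0,0,-0.4,0.328,0,0,0,0,-0.45,0.369,0,0,0,0,-0.475,0.39,0,0,0,0,-0.483,0.3965,0,0,0,0,-0.483,0.3965,0,0,0,0,-0.483,0.3965,0,0,0,0,-0.483,0.3965,0,0,0,0,-0.483,0.3965,0,0,0,0]}}

```text
t: 21.45
tool_pos: [0.6284, -0.0267, 0.2494]
tool_rot: [-2.22, -2.223, -0.0]
contact_force: [-0.7, -1.1, -2.6]
opening: 0.0187
grip_force: 59.0
```

```bash
python3 held.py h6
```

```text
21.45 [ 0.6284 -0.0267  0.2494] [-2.2200e+00 -2.2228e+00 -1.0000e-04] 0.01865276246397368 [-0.73 -1.09 -2.59] [-0.023 -0.005  0.027]
scene 0.002 63 (array([ 0.6288, -0.0285,  0.0235]), np.float64(0.0008))
scene 0.012 65 (array([ 0.6284, -0.0287,  0.0239]), np.float64(0.0023))
scene 0.02 148 (array([ 0.6309, -0.0274,  0.0207]), np.float64(0.0043))
scene bottom z [0.1358 0.139 ]
side 0.002 80 (array([ 0.6273, -0.0292,  0.0218]), np.float64(0.0016))
side 0.012 73 (array([ 0.6283, -0.0298,  0.0224]), np.float64(0.0017))
side 0.02 100 (array([ 0.6263, -0.0314,  0.0198]), np.float64(0.0058))
side bottom z [0.1361 0.1389]
```

>>> {"method": "apply_moves", "body": {"rows": [-0.001,0,0.03,0,0,0,-0.001,0,0.08,0,0,0,-0.001,0,0.13,0,0,0,-0.001,0,0.165,0,0,0,-0.001,0,0.18,0,0,0,-0.001,0,0.187,0,0,0,-0.001,0,0.19,0,0,0,-0.001,0,0.191,0,0,0,-0.001,0,0.192,0,0,0,-0.001,0,0.193,0,0,0,-0.001,0,0.193,0,0,0]}}

```text
t: 22.65
tool_pos: [0.6292, -0.0284, 0.1341]
tool_rot: [2.221, 2.221, 0.001]
contact_force: [-0.9, 0.1, -2.6]
opening: 0.0184
grip_force: 59.0
```

>>> {"method": "apply_moves", "body": {"rows": [0,0,0.001,0,0,0,0,0,0.002,0,0,0,0,0,0.002,0,0,0,0,0,0.002,0,0,0]}}

```text
t: 23.05
tool_pos: [0.6292, -0.0284, 0.1335]
tool_rot: [2.221, 2.221, 0.0]
contact_force: [-4.0, -0.1, 5.4]
opening: 0.0182
grip_force: 59.9
```

The force change shows it is seated. I'll release and rise.

>>> {"method": "apply_moves", "body": {"rows": [0,0,0,0,0,0,0,0,0,0,0,0,0,0,0,0,0,0,0,0,0,0,0,0,0,0,0,0,0,0,0,0,0,0,0,0], "grip": 0.6}}

```text
t: 23.65
tool_pos: [0.6289, -0.0283, 0.1322]
tool_rot: [-2.221, -2.221, 0.0]
contact_force: [-0.2, -0.0, 0.0]
opening: 0.0514
grip_force: 0.0
```

>>> {"method": "apply_moves", "body": {"rows": [0,0,-0.03,0,0,0,0,0,-0.1,0,0,0,0,0,-0.18,0,0,0,0,0,-0.2,0,0,0,0,0,-0.2,0,0,0,0,0,-0.2,0,0,0]}}

```text
t: 24.25
tool_pos: [0.6285, -0.0282, 0.2521]
tool_rot: [-2.221, -2.221, 0.0]
contact_force: [0.2, -0.2, -0.5]
opening: 0.0512
grip_force: 0.0
```

```bash
python3 look.py w7
```

```text
24.25 [ 0.62854261 -0.02824843  0.25209178] [-2.22121656e+00 -2.22123348e+00  3.43949731e-04] 0.05116085164418876 [ 0.24919965 -0.18093766 -0.47858902]
px 273 8 n 374 top [0.6243 0.1287 0.0496] topext [0.052 0.012] ring (array([0.6247, 0.1177, 0.0296]), np.float64(0.0115)) 5512
px 56 69 n 1014 top [0.4464 0.0832 0.0751] topext [0.021 0.02 ] ring (array([0.4478, 0.0829, 0.0156]), np.float64(0.0009)) 637
px 278 92 n 2367 top [0.628  0.0611 0.093 ] topext [0.019 0.019] ring (array([0.6274, 0.0636, 0.0392]), np.float64(0.0101)) 6065
px 280 200 n 1571 top [ 0.6299 -0.029   0.0929] topext [0.019 0.02 ] ring (array([ 0.6287, -0.0314,  0.0384]), np.float64(0.0095)) 5387
 rest 271 118 [0.6211 0.0414 0.0181] (array([0.6263, 0.0581, 0.0391]), np.float64(0.0004)) ext [0.078 0.068 0.008]
 rest 278 186 [ 0.627  -0.0244  0.0182] (array([ 0.6287, -0.0303,  0.0388]), np.float64(0.0002)) ext [0.078 0.077 0.005]
 rest 281 275 [ 0.631  -0.1222  0.018 ] (array([ 0.6309, -0.1233,  0.0388]), np.float64(0.0003)) ext [0.077 0.078 0.005]
```

>>> {"method": "apply_moves", "body": {"rows": [0.186,-0.304,0,0,0,0,0.186,-0.304,0,0,0,0,0.186,-0.304,0,0,0,0,0.186,-0.304,0,0,0,0,0.186,-0.304,0,0,0,0,0.186,-0.304,0,0,0,0,0.186,-0.304,0,0,0,0,0.186,-0.304,0,0,0,0,0.186,-0.304,0,0,0,0]}}

```text
t: 25.2
tool_pos: [0.4474, 0.0826, 0.2522]
tool_rot: [-2.223, -2.22, 0.001]
contact_force: [-0.6, -0.3, 0.9]
opening: 0.0512
grip_force: 0.0
```

```bash
python3 look.py w8
```

```text
25.2 [0.44743712 0.08262059 0.25222003] [-2.22265783e+00 -2.21992464e+00  7.16409519e-04] 0.05116971763725333 [-0.55514528 -0.28433086  0.92357686]
px 489 14 n 2866 top [0.621  0.2387 0.0567] topext [0.081 0.025] ring (array([0.6203, 0.2484, 0.0421]), np.float64(0.0093)) 3835
px 484 112 n 3004 top [0.6235 0.1597 0.093 ] topext [0.022 0.019] ring (array([0.6159, 0.1576, 0.0353]), np.float64(0.0103)) 4760
px 276 201 n 589 top [0.4451 0.0833 0.0753] topext [0.019 0.02 ] ring (array([0.4451, 0.0849, 0.016 ]), np.float64(0.0011)) 140
px 473 222 n 2232 top [0.6269 0.0614 0.0928] topext [0.021 0.02 ] ring (array([0.6203, 0.0631, 0.0351]), np.float64(0.0097)) 4092
px 464 291 n 288 top [ 0.6336 -0.0202  0.0658] topext [0.005 0.003] ring (array([ 0.629 , -0.0208,  0.0337]), np.float64(0.0095)) 2776
 rest 465 97 [0.6266 0.174  0.0183] (array([0.6291, 0.1686, 0.0213]), np.float64(0.0036)) ext [0.042 0.036 0.004]
 rest 433 209 [0.6067 0.0622 0.0181] (array([0.6253, 0.0587, 0.0386]), np.float64(0.0006)) ext [0.063 0.077 0.006]
 rest 436 272 [ 0.6208 -0.0099  0.0181] (array([ 0.628 , -0.0292,  0.0379]), np.float64(0.0014)) ext [0.077 0.047 0.005]
```

View pics/w8.png

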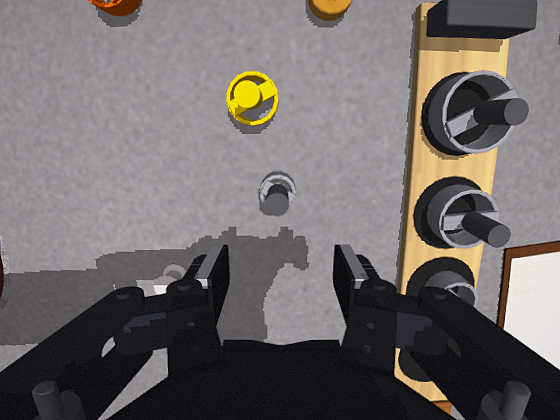

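The small steel die_36 is at (277,193), clear of the yellow die at (250,98). The placed dies stand upright on the right.

>>> {"method": "apply_moves", "body": {"rows": [0,-0.003,0.07,0,0,0,0,-0.003,0.14,0,0,0,0,-0.003,0.19,0,0,0,0,-0.003,0.215,0,0,0,0,-0.003,0.23,0,0,0,0,-0.003,0.23,0,0,0,0,-0.003,0.23,0,0,0]}}

```text
t: 25.95
tool_pos: [0.4456, 0.0831, 0.1152]
tool_rot: [2.221, 2.22, 0.002]
contact_force: [-0.2, -0.5, -0.3]
opening: 0.0508
grip_force: 0.0
```

>>> {"method": "apply_moves", "body": {"rows": [0,0,0,0,0,0,0,0,0,0,0,0,0,0,0,0,0,0,0,0,0,0,0,0,0,0,0,0,0,0,0,0,0,0,0,0,0,0,0,0,0,0,0,0,0,0,0,0], "grip": 0}}

```text
t: 26.75
tool_pos: [0.4454, 0.0833, 0.1155]
tool_rot: [2.22, 2.221, 0.002]
contact_force: [-0.8, -0.5, 5.4]
opening: 0.0182
grip_force: 58.7
```

>>> {"method": "apply_moves", "body": {"rows": [0,0,-0.01,0,0,0,0,0,-0.03,0,0,0,0,0,-0.08,0,0,0,0,0,-0.14,0,0,0,0,0,-0.19,0,0,0,0,0,-0.225,0,0,0,0,0,-0.225,0,0,0,0,0,-0.225,0,0,0]}}

```text
t: 27.55
tool_pos: [0.4444, 0.0833, 0.2491]
tool_rot: [2.221, 2.221, 0.0]
contact_force: [-0.5, -0.1, -2.7]
opening: 0.0184
grip_force: 58.8
```

```bash
python3 held.py h7
```

```text
27.55 [0.4444 0.0833 0.2491] [2.2213e+00 2.2213e+00 3.0000e-04] 0.01836318955192175 [-0.52 -0.09 -2.66] [-0.028  0.011 -0.002]
scene 0.002 52 (array([0.4466, 0.0827, 0.016 ]), np.float64(0.0009))
scene 0.012 58 (array([0.4466, 0.0827, 0.016 ]), np.float64(0.001))
scene 0.02 91 (array([0.4459, 0.0821, 0.016 ]), np.float64(0.0024))
scene bottom z [0.1351 0.139 ]
side 0.002 58 (array([0.4434, 0.083 , 0.0174]), np.float64(0.0015))
side 0.012 55 (array([0.4441, 0.0831, 0.0177]), np.float64(0.0011))
side 0.02 80 (array([0.4436, 0.0829, 0.0161]), np.float64(0.0044))
side bottom z [0.1349 0.1373]
```

>>> {"method": "apply_moves", "body": {"rows": [-0.03,0.027,0,0,0,0,-0.08,0.072,0,0,0,0,-0.13,0.118,0,0,0,0,-0.18,0.163,0,0,0,0,-0.23,0.208,0,0,0,0,-0.28,0.253,0,0,0,0,-0.32,0.289,0,0,0,0,-0.344,0.311,0,0,0,0,-0.344,0.311,0,0,0,0,-0.344,0.311,0,0,0,0,-0.344,0.311,0,0,0,0,-0.344,0.311,0,0,0,0]}}

```text
t: 28.85
tool_pos: [0.6306, -0.1221, 0.2489]
tool_rot: [-2.22, -2.222, 0.001]
contact_force: [-0.1, -0.4, -2.2]
opening: 0.0183
grip_force: 59.0
```

```bash
python3 held.py h8
```

```text
28.85 [ 0.6306 -0.1221  0.2489] [-2.2197e+00 -2.2218e+00  5.0000e-04] 0.018318891097685665 [-0.08 -0.39 -2.22] [-0.037 -0.026  0.016]
scene -0.008 18 (array([ 0.6324, -0.1219,  0.015 ]), np.float64(0.0008))
scene 0.002 47 (array([ 0.6308, -0.1233,  0.0177]), np.float64(0.0011))
scene 0.012 52 (array([ 0.631 , -0.1234,  0.0178]), np.float64(0.0008))
scene 0.02 95 (array([ 0.6317, -0.1235,  0.0164]), np.float64(0.0029))
scene bottom z [0.1348 0.1374]
side 0.002 48 (array([ 0.6298, -0.1222,  0.0171]), np.float64(0.0012))
side 0.012 62 (array([ 0.6287, -0.1234,  0.0165]), np.float64(0.0014))
side 0.02 84 (array([ 0.6285, -0.1228,  0.0157]), np.float64(0.0039))
side bottom z [0.1363 0.1378]
```

>>> {"method": "apply_moves", "body": {"rows": [0,0,0.03,0,0,0,0,0,0.08,0,0,0,0,0,0.13,0,0,0,0,0,0.165,0,0,0,0,0,0.18,0,0,0,0,0,0.186,0,0,0,0,0,0.189,0,0,0,0,0,0.19,0,0,0,0,0,0.191,0,0,0,0,0,0.192,0,0,0,0,0,0.192,0,0,0]}}

```text
t: 30.05
tool_pos: [0.6315, -0.1232, 0.1347]
tool_rot: [2.221, 2.221, 0.001]
contact_force: [0.8, -0.6, -1.0]
opening: 0.0185
grip_force: 59.0
```

>>> {"method": "apply_moves", "body": {"rows": [0,0,0.001,0,0,0,0,0,0.002,0,0,0,0,0,0.002,0,0,0,0,0,0.002,0,0,0]}}

```text
t: 30.45
tool_pos: [0.6315, -0.1232, 0.1336]
tool_rot: [2.221, 2.221, 0.0]
contact_force: [-2.7, 0.7, 4.0]
opening: 0.0184
grip_force: 59.5
```

It is seated, at +4.0 N. I'll release, rise and back away for a final look.

>>> {"method": "apply_moves", "body": {"rows": [0,0,0,0,0,0,0,0,0,0,0,0,0,0,0,0,0,0,0,0,0,0,0,0,0,0,0,0,0,0,0,0,0,0,0,0], "grip": 0.6}}

```text
t: 31.05
tool_pos: [0.6313, -0.1232, 0.1328]
tool_rot: [-2.221, -2.221, 0.0]
contact_force: [-0.6, -0.2, -0.4]
opening: 0.0513
grip_force: 0.0
```

>>> {"method": "apply_moves", "body": {"rows": [0,0,-0.03,0,0,0,0,0,-0.1,0,0,0,0,0,-0.18,0,0,0,0,0,-0.23,0,0,0,0,0,-0.28,0,0,0,0.1,-0.22,-0.28,0,0,0,0.1,-0.22,-0.28,0,0,0,0.1,-0.22,-0.28,0,0,0,0.1,-0.22,-0.28,0,0,0,0.1,-0.22,-0.28,0,0,0,0.1,-0.22,-0.28,0,0,0,0.1,-0.22,-0.28,0,0,0,0.1,-0.22,-0.28,0,0,0]}}

```text
t: 32.35
tool_pos: [0.5002, -0.0636, 0.3013]
tool_rot: [2.222, 2.221, 0.0]
contact_force: [0.8, 0.2, -0.3]
opening: 0.0516
grip_force: 0.0
```

```bash
python3 look.py w9; python3 -c "
from m import *
im,d,W=world('scene'); cv2.imwrite('pics/f.png',cv2.resize(im[170:360,100:420],None,fx=2.4,fy=2.4)); stems(W,im,hi=.1)"
```

```text
32.35 [ 0.50017677 -0.06359019  0.30126216] [2.22176484e+00 2.22089079e+00 1.39572715e-04] 0.05163676638598719 [ 0.81013549  0.17577254 -0.30055494]
px 410 61 n 1848 top [0.6275 0.0608 0.0931] topext [0.02 0.02] ring (array([0.6263, 0.062 , 0.0385]), np.float64(0.0108)) 4272
px 406 154 n 1297 top [ 0.6293 -0.0291  0.093 ] topext [0.02  0.019] ring (array([ 0.6317, -0.0289,  0.0389]), np.float64(0.01)) 4112
px 401 243 n 976 top [ 0.6317 -0.1225  0.093 ] topext [0.019 0.019] ring (array([ 0.6324, -0.1231,  0.037 ]), np.float64(0.0095)) 3572
 rest 380 80 [0.61   0.0478 0.0182] (array([0.6258, 0.0577, 0.0387]), np.float64(0.0005)) ext [0.069 0.076 0.008]
 rest 381 151 [ 0.6157 -0.0287  0.0182] (array([ 0.628 , -0.0306,  0.0388]), np.float64(0.0003)) ext [0.07  0.077 0.007]
 rest 381 225 [ 0.6239 -0.1179  0.0182] (array([ 0.6304, -0.1235,  0.0387]), np.float64(0.0005)) ext [0.079 0.077 0.006]
px 195 244 n 248 top [ 0.6325 -0.1241  0.0938] topext [0.021 0.021] ring (array([ 0.6313, -0.1255,  0.0378]), np.float64(0.0098)) 1173
px 237 260 n 340 top [ 0.6304 -0.0296  0.0936] topext [0.019 0.019] ring (array([ 0.6282, -0.0316,  0.0388]), np.float64(0.0103)) 1118
px 277 274 n 339 top [0.6279 0.0603 0.0932] topext [0.02 0.02] ring (array([0.6269, 0.0589, 0.039 ]), np.float64(0.0106)) 1106
px 326 291 n 467 top [0.6241 0.1592 0.0931] topext [0.021 0.019] ring (array([0.6305, 0.1617, 0.0354]), np.float64(0.0105)) 1093
px 365 303 n 480 top [0.624  0.24   0.0584] topext [0.078 0.024] ring (array([0.6261, 0.236 , 0.0348]), np.float64(0.0092)) 822
```

View pics/f.png

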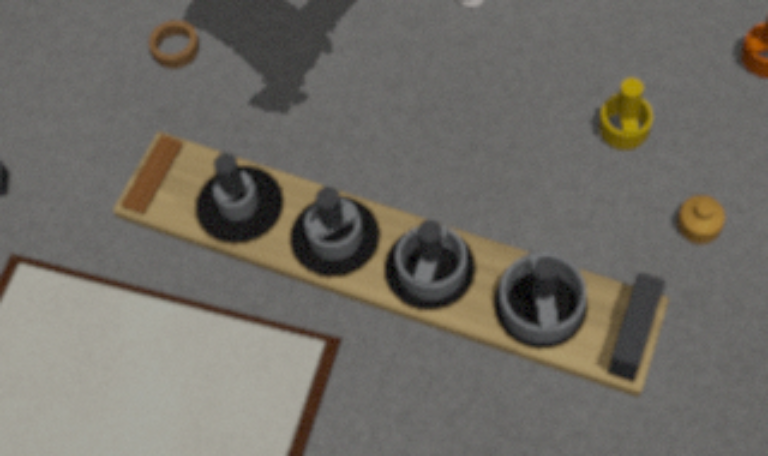

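The picture shows all four dies upright and within about 2 mm of their rest centres. They run from the largest by the end block (540,300) down to the smallest (235,200), and the gripper is clear.

```bash
python3 -c "
from station import ctrl
print(ctrl.finish_job())"
```

```text
the job is handed in; nothing more can be done
None
```

The four steel dies stand upright on their rests, largest next to the end block down to smallest, each within about 2–3 mm of its rest's centre and set down before release; I handed the job in at about 32 s.

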